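Engage the sieve shaker drive on the loaded side

TASK

On the bench stands a two-place sieve shaker with a stack of steel sieves on one of its plates and a brown reagent bottle parked on the other. Engage the drive on the sieves' side: lift the selector lever out of its middle notch, move it along its slot to the end notch on the side where the sieves stand, and leave it let go and fully down in that notch. Never put the lever over towards the bottle's side, and leave the sieves and the bottle standing where they are.

Things in the scene. Friction and masses are not known exactly. Their poses are not given: they have to be found in the camera images.
- shaker: Shaker, fixed: white base 270 (its x) by 500 mm (its y), top at 60 mm; a plate (top at 72 mm) at y = +185 and one at -185 mm. Origin: underside centre, on the bench; z up. Grey middle housing, top at 110 mm, has the lever's slot along y at x = 0 between two toothed rails (x = -22, +22 mm, top at 132 mm) with notches at y = -55, 0, +55 mm: 14 mm wide, flaring above 10 mm to 34 mm wide at the top.
- lever_knob (a point): Centre of the lever's upright round black knob, 28 mm across, 46 tall; 173 mm above the bench when down in a notch. Starts in the middle notch (y = 0). It only slides along the shaker's y (stops at +-61 mm) and lifts (0 to 40 mm). A cross pin holds it in the notch; lifted 22 mm or more (30 is ample) it slides free, under 2 N. A 3 to 6 N pull lowers it; let go within 12 mm of a notch, it drops in.
- sieve_stack (a point): Centre, half-way up, of the stack of three round steel sieves with brass seams and a lid, 94 mm across, 97 mm tall. Loose; it stands within 10 mm of the centre of one of the shaker's two plates (its +y or its -y end, differing between starts). Its yaw means nothing.
- bottle_mid (a point): Centre, half-way up, of the brown glass reagent bottle with a black cap, 68 mm across, 120 mm tall. Loose, parked within 10 mm of the centre of the shaker's other plate.
Things that resemble listed ones, but are neither listed nor needed, are in the scene too. Of the things that look like the part that bears bottle_mid, the larger one is meant. Of the things that look like the part that bears sieve_stack, the larger one is meant.

How it is judged:
By the outcome, as a careful person would: the job done as asked, in the order asked, and still so for the second after the job is handed in, with the robot touching nothing.
It also fails if it takes over 35 s, if anything falls off the work surface, if the arm or the gripper's body presses on something with over 40 N, if the wrist force passes 120 N, or if a joint passes its speed limit or range.

ROBOT

A 6-joint arm with a two-finger parallel gripper is mounted at the origin on the work surface. World frame = base frame: x ahead of the robot, y to its left, z up, the work surface at z = 0. Lengths are in mm, angles in rad, forces in N, time in s.
With the tool pointing down it reaches from about 250 to 850 mm from the base axis. Payload 12.5 kg.
Tool frame: the origin (TCP) lies between the finger pads; the fingertips stand 19 mm ahead of it and the grasp point (between the pads) is the TCP; z points along the fingers, y is the line along which they close (so a half turn about z gives the same grasp; the last joint's range is limited). The gripper opens to 93 mm and grips with 3 to 60 N. Pads are 15 mm wide; open, the fingers measure 128 mm over their backs; the gripper's body (75 mm by 188 mm) begins 65 mm behind the grasp point.
Start: joints at [-1.273, 0.351, 1.652, -0, 1.139, -0.085], TCP at [205.453, -510.17, 237.633] pointing down, gripper open.
Joint ranges: [-2.75, 2.75], [-0.79, 2.1], [0.01, 2.65], [-1.57, 4.71], [0.07, 3.14], [-2.87, 2.87]. Speed limits (rad/s): [2.22, 2.22, 2.79, 3.14, 3.14, 3.14].

INTERFACE

Orientations are given as a rotation vector (axis times angle).
In Python, from rig import status, cams, sign_off gives the robot as it stands.
- The arm moves only by the tool play_rows, never from a script. Its argument "motion" is a list that holds one entry, the list of rows, each a list of 7 numbers: the shift along the tool's x, y, z each as a share of 0.02 m, from -1 to 1, then the turn, a rotation vector about the tool's x, y, z each as a share of 4 degrees, from -1 to 1, then the gripper command: -1 is fully open, 1 is shut, values between are in proportion. A call has 1 to 12 rows; each row shifts and turns the commanded pose from where the row before left it, along the tool's axes as they then stand; what a row does not reach is not made up. A row lasts 1/12 s, in which the tool goes at most 41.7 mm and 7.16 degrees, less where a joint would pass 70% of its speed; a pose out of reach is approached as far as the arm can. A call with a number of a shift or a turn outside -1 to 1 is refused whole. A call with a gripper value outside its range is refused whole. The fingers move at their own pace and stop on an object; "squeeze" is the grip in N (left out, the last holds). Time passes only in rows, so rows that do not move let the fingers close. It gives the time, the measured TCP pose, the force, the opening and the grip force at its end, in the units of the state.
- status.get_state(): the state, without advancing time (a new reading comes with each control period).
- cams.grab_frame(name): name is "scene" or "side" or "wrist"; returns the picture (384x512x3 uint8, red, green, blue); there is no depth.
- cams.camera_info(name): a dict with "fx", "fy", "cx", "cy" (pixels), "k1" (the pictures are not rectified: a ray, as slopes to the right and down, at radius r is drawn at 1 + k1 r^2 times it, then the intrinsics apply), "world_to_cam" (4x4, takes a point from world to camera coordinates); the wrist camera has in their place "mount" (4x4, takes a point from camera to tool coordinates, whose origin is the TCP and whose axes are the flange's). Camera axes: x right, y down, z forward; pixel columns grow to the right and rows downward; lengths in mm; the calibration is good to about 2 mm. A picture is of the moment at which its call begins: read the wrist's pose just before it. camera_info takes no time and is no camera call.
- sign_off(): hands the job in; it is judged then, once.
The state is a dict: "clock": time; "joint_pos": joint angles; "dq": joint speeds; "effort": joint torques, N m; "eef_pos": TCP position; "orientation": TCP orientation; "force": force on the tool from outside, world axes, zero at the start; "moment": the same for the moment, N m; "opening": finger opening in mm; "grasp_force": force on a finger pad.
Only numpy, scipy, OpenCV 4.12 (cv2) and the standard library are available. Lean on these libraries where they do the work, as an engineer would, in place of code of your own. Each camera call takes 0.05 s, during which the arm holds its last target. There are 200 camera calls.

## Working session

There is one attempt and no reset: what is moved stays moved. The work goes in short steps, Python scripts to look and compute and a tool call to move; the robot and the scene stay as the last step left them, time stands still between calls to the robot, and variables do not carry over. Pictures are saved under pics/ and viewed, at most 10 in all, crops included, and the job is handed in when it is done.

Besides the shell and the picture viewer there is one more tool, called after "Request:" as name(argument=value, ...) on one line, values as JSON. play_rows: Moves the arm, as the interface text tells. Shift numbers are shares of 0.02 m and turn numbers shares of 4 degrees, none past 1 either way. Its arguments: {"type":"object","properties":{"motion":{"type":"array"},"squeeze":{"type":"number"}},"required":["motion"]}

```bash
mkdir -p pics
python3 - <<'E'
from rig import status,cams
import cv2,numpy as np
s=status.get_state();print(s['clock'],s['eef_pos'],s['orientation'],s['opening'])
a=[]
for n in("scene","side"):
    im=cams.grab_frame(n);cv2.imwrite(f"pics/{n}_raw.png",im[:,:,::-1]);print(n,cams.camera_info(n))
    cv2.imwrite(f"pics/{n}1.png",cv2.resize(im[:,:,::-1],(800,600)))
print(cams.camera_info("wrist"))
E
```

```text
0.0 [ 205.36425436 -509.86652878  237.08563354] [-3.08305380e+00 -5.97413377e-01  1.73489534e-04] 92.84767319806834
scene {'fx': 368.311699134657, 'fy': 368.311699134657, 'cx': 253.32197873042722, 'cy': 193.85227048238667, 'k1': -0.016111329905798277, 'world_to_cam': array([[ 6.96535351e-01,  7.17279905e-01, -1.86559170e-02,
        -3.58174291e+02],
       [ 4.02952714e-01, -4.12547543e-01, -8.16966116e-01,
        -1.44723501e+02],
       [-5.93689831e-01,  5.61528328e-01, -5.76383832e-01,
         1.27635693e+03],
       [ 0.00000000e+00,  0.00000000e+00,  0.00000000e+00,
         1.00000000e+00]])}
side {'fx': 456.2033061238957, 'fy': 456.2033061238957, 'cx': 249.06920649749927, 'cy': 184.9628491414626, 'k1': -0.06553467903855417, 'world_to_cam': array([[-9.94630513e-01, -1.03264044e-01, -6.83223076e-03,
         5.73116018e+02],
       [-5.21298962e-02,  5.56953430e-01, -8.28906117e-01,
         1.81736813e+02],
       [ 8.94014319e-02, -8.24099153e-01, -5.59346019e-01,
         1.16703133e+03],
       [ 0.00000000e+00,  0.00000000e+00,  0.00000000e+00,
         1.00000000e+00]])}
{'fx': 266.8285080560271, 'fy': 266.8285080560271, 'cx': 256.71205261300076, 'cy': 193.21589825614953, 'k1': -0.062231068094111955, 'mount': array([[ 6.33426719e-04, -9.56187841e-01, -2.92753159e-01,
         8.19825780e+01],
       [ 9.99999450e-01,  8.50471883e-04, -6.14116354e-04,
        -4.23899115e-01],
       [ 8.36188921e-04, -2.92752609e-01,  9.56187853e-01,
        -1.46941164e+02],
       [ 0.00000000e+00,  0.00000000e+00,  0.00000000e+00,
         1.00000000e+00]])}
```

View pics/scene1.png

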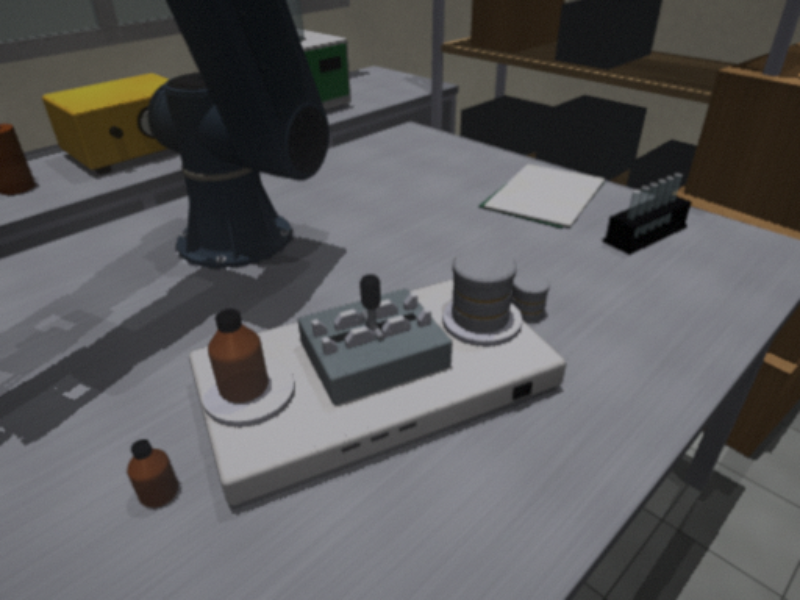

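View pics/side1.png

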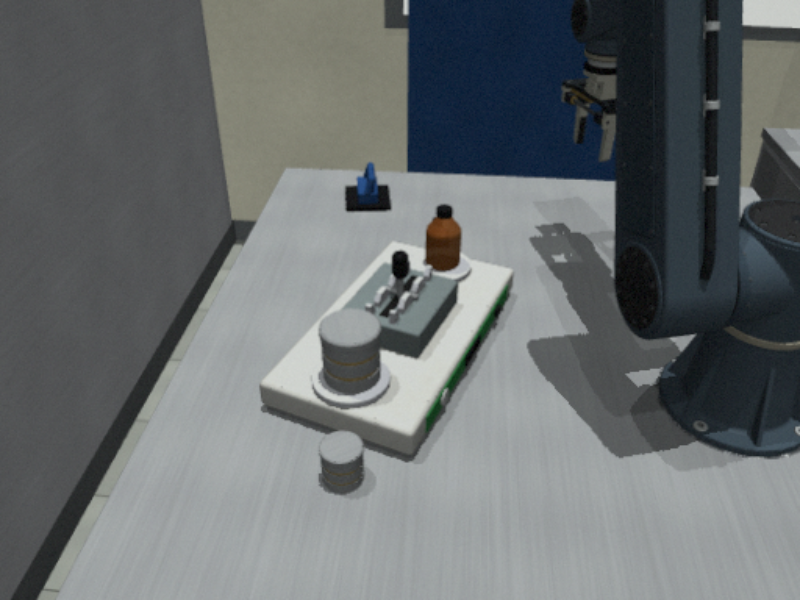

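The scene view shows the bottle at (238,360), the knob at (370,292) and the large sieves at (485,290). In the side view the knob is at (401,265), the sieves at (350,352) and the bottle at (444,240). The small bottle and small sieve stack are decoys standing on the bench.

```bash
cat > h.py <<'E'
from rig import cams
import cv2,numpy as np
from scipy.spatial.transform import Rotation as R
def ray(n,uv,T=None):
    c=cams.camera_info(n);K=np.array([[c['fx'],0,c['cx']],[0,c['fy'],c['cy']],[0,0,1.]])
    d=cv2.undistortPoints(np.array([[uv]],float),K,np.array([c['k1'],0,0,0.]))[0,0]
    M=np.linalg.inv(c['world_to_cam']) if T is None else T@c['mount']
    return M[:3,3],M[:3,:3]@np.array([*d,1])
def plane(r,z): return r[0]+r[1]*(z-r[0][2])/r[1][2]
def tri(a,b):
    A=np.c_[a[1],-b[1]];t=np.linalg.lstsq(A,b[0]-a[0],rcond=None)[0]
    p,q=a[0]+a[1]*t[0],b[0]+b[1]*t[1];return (p+q)/2,np.linalg.norm(p-q)
E
python3 - <<'E'
from h import *
S=1.5625
def blob(n,box):
    im=cv2.imread(f"pics/{n}_raw.png");x0,y0,x1,y1=[int(v/S) for v in box]
    m=(im[y0:y1,x0:x1].max(2)<50).astype(np.uint8)
    k,l,st,c=cv2.connectedComponentsWithStats(m);i=1+st[1:,4].argmax();print(n,st[i],c[i]);return c[i]+[x0,y0]
k=tri(ray("scene",blob("scene",(350,265,390,312))),ray("side",blob("side",(385,243,418,282))));print("knob",k)
side=[(397,245),(513,268),(415,437),(263,385)]
P=[plane(ray("side",np.array(p)/S),60) for p in side];print(np.round(P))
Q=[plane(ray("scene",np.array(p)/S),60) for p in [(190,360),(228,487),(563,365)]];print(np.round(Q))
for n,a,b in(("lid",(485,262),(351,328)),("cap",(229,318),(444,211))):print(n,tri(ray("scene",np.array(a)/S),ray("side",np.array(b)/S)))
d=lambda a,b:(np.linalg.norm(a-b),np.degrees(np.arctan2(*(a-b)[1::-1])))
print(d(P[3],P[0]),d(P[2],P[1]),d(P[1],P[0]),d(P[2],P[3]),d(Q[2],Q[1]),d(Q[0],Q[1]));print(np.mean(P,0))
E
```

```text
scene [  7   7  12  23 228] [12.67982456 17.82017544]
side [  5   6  10  18 153] [ 9.58169935 14.45751634]
knob (array([567.17630334, -95.88211919, 168.95915982]), np.float64(1.4093235502552386))
[[ 595. -344.   60.]
 [ 361. -277.   60.]
 [ 518.  193.   60.]
 [ 764.  105.   60.]]
[[ 386. -297.   60.]
 [ 624. -374.   60.]
 [ 780.   77.   60.]]
lid (array([624.39243514,  81.77039776, 164.39906865]), np.float64(1.1540322154231235))
cap (array([ 499.22328732, -271.86555675,  182.34098845]), np.float64(1.98911295621365))
(np.float64(479.97946700763254), np.float64(69.42255086128209)) (np.float64(496.07876014069655), np.float64(71.44367182573204)) (np.float64(244.13495269786654), np.float64(164.0354282327948)) (np.float64(260.8681276316145), np.float64(160.26672090707658)) (np.float64(477.61315473908996), np.float64(70.92103650089015)) (np.float64(250.35456144810053), np.float64(161.88349587544678))
[559.58597383 -80.83071299  60.        ]
```

Request:
play_rows(motion=[[[1, -0.5, -0.1, 0, 0, 0, -1], [1, -0.5, -0.1, 0, 0, 0, -1], [1, -0.5, -0.1, 0, 0, 0, -1], [1, -0.5, -0.1, 0, 0, 0, -1], [1, -0.5, -0.1, 0, 0, 0, -1], [1, -0.5, -0.1, 0, 0, 0, -1], [1, -0.5, -0.1, 0, 0, 0, -1], [1, -0.5, -0.1, 0, 0, 0, -1], [1, -0.5, -0.1, 0, 0, 0, -1], [1, -0.5, -0.1, 0, 0, 0, -1], [1, -0.5, -0.1, 0, 0, 0, -1], [1, -0.5, -0.1, 0, 0, 0, -1]]])

```text
clock: 1.1
eef_pos: [383.8, -308.2, 261.5]
orientation: [-3.084, -0.597, 0.0]
force: [0.1, -1.4, 1.2]
opening: 93.1
grasp_force: 0.0
```

Request:
play_rows(motion=[[[1, -0.5, 0, 0, 0, 0, -1], [1, -0.5, 0, 0, 0, 0, -1], [1, -0.5, 0, 0, 0, 0, -1], [1, -0.5, 0, 0, 0, 0, -1], [1, -0.5, 0, 0, 0, 0, -1], [1, -0.5, 0, 0, 0, 0, -1], [1, -0.5, 0, 0, 0, 0, -1], [1, -0.5, 0, 0, 0, 0, -1], [1, -0.5, 0, 0, 0, 0, -1], [1, -0.5, 0, 0, 0, 0, -1], [0.6, -0.4, 0, 0, 0, 0, -1], [0, 0, 0, 0, 0, 0, -1]]])

```text
clock: 2.1
eef_pos: [540.5, -127.9, 261.1]
orientation: [-3.083, -0.601, 0.001]
force: [0.2, -1.0, 0.6]
opening: 92.7
grasp_force: 0.0
```

Run:
```python
from h import *
from rig import status
s=status.get_state();im=cams.grab_frame("wrist")
cv2.imwrite("pics/w_raw.png",im[:,:,::-1]);cv2.imwrite("pics/w1.png",cv2.resize(im[:,:,::-1],(800,600)))
T=np.eye(4);T[:3,:3]=R.from_rotvec(s['orientation']).as_matrix();T[:3,3]=s['eef_pos'];np.save("T.npy",T)
print(s['clock'],T.round(3))
```

```text
2.1 [[ 9.27000e-01  3.75000e-01 -1.00000e-03  5.40498e+02]
 [ 3.75000e-01 -9.27000e-01  1.00000e-03 -1.27936e+02]
 [-0.00000e+00 -1.00000e-03 -1.00000e+00  2.61150e+02]
 [ 0.00000e+00  0.00000e+00  0.00000e+00  1.00000e+00]]
```

View pics/w1.png

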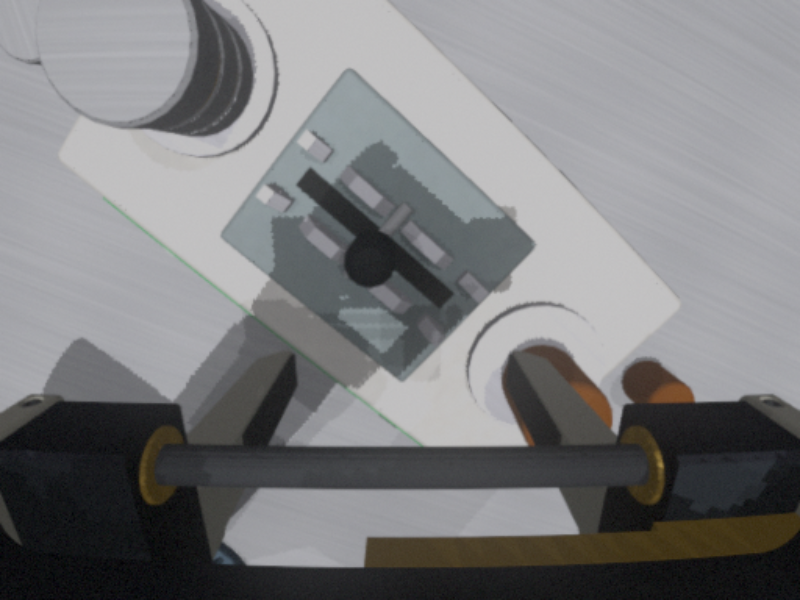

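The wrist view shows the knob top at (371,257). The slot ends are at (304,176) on the sieves' side and (447,300) on the bottle's side.

Run:
```python
from h import *
T=np.load("T.npy");S=1.5625
f=lambda p,z:plane(ray("wrist",np.array(p)/S,T),z)
k=f((371,256),196);a=f((305,177),110);b=f((447,300),110);c=np.array([f(p,110) for p in[(349,69),(535,243),(402,381),(221,237)]])
print(k,a,b,(a+b)/2,np.degrees(np.arctan2(*(a-b)[1::-1])));print(c.round(),c.mean(0))
for i,j in((0,1),(3,2)):print(np.degrees(np.arctan2(*(c[i]-c[j])[1::-1])),np.linalg.norm(c[i]-c[j]))
d=T[:3,:3].T@(np.array([*k[:2],173])-T[:3,3]);print("to tool",d)
e=T[:3,:3].T@(55*np.array([np.cos(np.radians(70.5)),np.sin(np.radians(70.5)),0]));print("slide tool(70.5)",e)
```

```text
[573.13479423 -97.29843819 196.        ] [590.21024474 -35.30263621 110.        ] [ 545.87047183 -161.95755437  110.        ] [568.04035829 -98.63009529 110.        ] 70.70570152515248
[[ 666.  -40.  110.]
 [ 609. -204.  110.]
 [ 471. -156.  110.]
 [ 528.    8.  110.]] [568.4173651  -97.76456182 110.        ]
70.97896885269401 173.23760209717673
70.84405001166012 174.2560583568079
to tool [ 41.77265291 -16.07282755  88.1525031 ]
slide tool(70.5) [ 3.64821011e+01 -4.11589084e+01  2.36263783e-02]
```

Request:
play_rows(motion=[[[0.95, -0.45, 0, 0, 0, 0, -1], [0.95, -0.45, 0, 0, 0, 0, -1], [0, 0, 0.7, 0, 0, 0, -1], [0, 0, 0.9, 0, 0, 0, -1], [0, 0, 0.9, 0, 0, 0, -1], [0, 0, 0.9, 0, 0, 0, -1], [0, 0, 0.9, 0, 0, 0, -1], [0, 0, 0, 0, 0, 0, -1]]])

```text
clock: 2.82
eef_pos: [566.0, -99.4, 172.4]
orientation: [-3.082, -0.596, 0.008]
force: [0.6, 0.4, -1.2]
opening: 93.0
grasp_force: 0.0
```

Request:
play_rows(motion=[[[0, 0, 0, 0, 0, 0, 1], [0, 0, 0, 0, 0, 0, 1], [0, 0, 0, 0, 0, 0, 1], [0, 0, 0, 0, 0, 0, 1], [0, 0, 0, 0, 0, 0, 1], [0, 0, 0, 0, 0, 0, 1], [0, 0, 0, 0, 0, 0, 1], [0, 0, 0, 0, 0, 0, 1]]], squeeze=25)

```text
clock: 3.48
eef_pos: [568.1, -98.9, 175.7]
orientation: [3.084, 0.598, 0.0]
force: [-0.4, -0.7, 0.1]
opening: 44.2
grasp_force: 0.0
```

Request:
play_rows(motion=[[[0, 0, 0, 0, 0, 0, 1], [0, 0, 0, 0, 0, 0, 1], [0, 0, 0, 0, 0, 0, 1], [0, 0, 0, 0, 0, 0, 1], [0, 0, 0, 0, 0, 0, 1], [0, 0, 0, 0, 0, 0, 1]]])

```text
clock: 3.98
eef_pos: [568.0, -98.9, 175.6]
orientation: [-3.084, -0.598, 0.001]
force: [-1.7, 0.6, 1.0]
opening: 27.4
grasp_force: 25.0
```

Request:
play_rows(motion=[[[0, 0, -0.5, 0, 0, 0, 1], [0, 0, -0.5, 0, 0, 0, 1], [0, 0, -0.5, 0, 0, 0, 1], [0, 0, 0, 0, 0, 0, 1]]])

```text
clock: 4.32
eef_pos: [568.1, -98.9, 207.7]
orientation: [3.084, 0.598, 0.001]
force: [-3.3, -0.5, -5.3]
opening: 27.1
grasp_force: 25.0
```

Request:
play_rows(motion=[[[0.3, -0.35, 0, 0, 0, 0, 1], [0.3, -0.35, 0, 0, 0, 0, 1], [0.3, -0.34, 0, 0, 0, 0, 1], [0.3, -0.34, 0, 0, 0, 0, 1], [0.3, -0.34, 0, 0, 0, 0, 1], [0.3, -0.34, 0, 0, 0, 0, 1], [0, 0, 0, 0, 0, 0, 1], [0, 0, 0, 0, 0, 0, 1]]])

```text
clock: 4.98
eef_pos: [586.3, -46.6, 205.5]
orientation: [-3.084, -0.599, 0.0]
force: [0.7, -0.3, -5.3]
opening: 27.3
grasp_force: 25.0
```

Request:
play_rows(motion=[[[0, 0, 0.4, 0, 0, 0, 1], [0, 0, 0.4, 0, 0, 0, 1], [0, 0, 0.4, 0, 0, 0, 1], [0, 0, 0.3, 0, 0, 0, 1], [0, 0, 0, 0, 0, 0, 1]]])

```text
clock: 5.4
eef_pos: [586.1, -47.5, 175.2]
orientation: [-3.084, -0.597, 0.0]
force: [-0.9, 0.1, -4.1]
opening: 26.9
grasp_force: 25.0
```

Request:
play_rows(motion=[[[0, 0, 0, 0, 0, 0, -0.3], [0, 0, 0, 0, 0, 0, -0.3], [0, 0, 0, 0, 0, 0, -0.3], [0, 0, 0, 0, 0, 0, -0.3], [0, 0, 0, 0, 0, 0, -0.3], [0, 0, 0, 0, 0, 0, -0.3], [0, 0, 0, 0, 0, 0, -0.3], [0, 0, 0, 0, 0, 0, -0.3]]])

```text
clock: 6.07
eef_pos: [586.1, -47.3, 175.7]
orientation: [3.084, 0.598, 0.0]
force: [0.7, -0.6, 0.4]
opening: 60.2
grasp_force: 0.0
```

Request:
play_rows(motion=[[[0, 0, -0.5, 0, 0, 0, -0.3], [0, 0, -1, 0, 0, 0, -0.3], [0, 0, -1, 0, 0, 0, -0.3], [0, 0, -1, 0, 0, 0, -0.3], [0, 0, -1, 0, 0, 0, -0.3], [-1, 0, -0.5, 0, 0, 0, -0.3], [-1, 0, 0, 0, 0, 0, -0.3], [-1, 0, 0, 0, 0, 0, -0.3], [0, 0, 0, 0, 0, 0, -0.3]]])

```text
clock: 6.82
eef_pos: [528.4, -70.4, 276.8]
orientation: [3.084, 0.596, 0.0]
force: [-0.0, -0.0, 0.2]
opening: 60.4
grasp_force: 0.0
```

Run:
```python
from h import *
from rig import status
s=status.get_state();im=cams.grab_frame("wrist");sd=cams.grab_frame("side")
cv2.imwrite("pics/w2.png",cv2.resize(im[:,:,::-1],(800,600)))
cv2.imwrite("pics/s2.png",cv2.resize(sd[130:290,150:350,::-1],(750,600)))
T=np.eye(4);T[:3,:3]=R.from_rotvec(s['orientation']).as_matrix();T[:3,3]=s['eef_pos'];np.save("T.npy",T)
print(s['clock'],s['eef_pos'],s['opening'])
```

```text
6.8167 [528.40949621 -70.4303941  276.81097588] 60.40518958626422
```

View pics/w2.png

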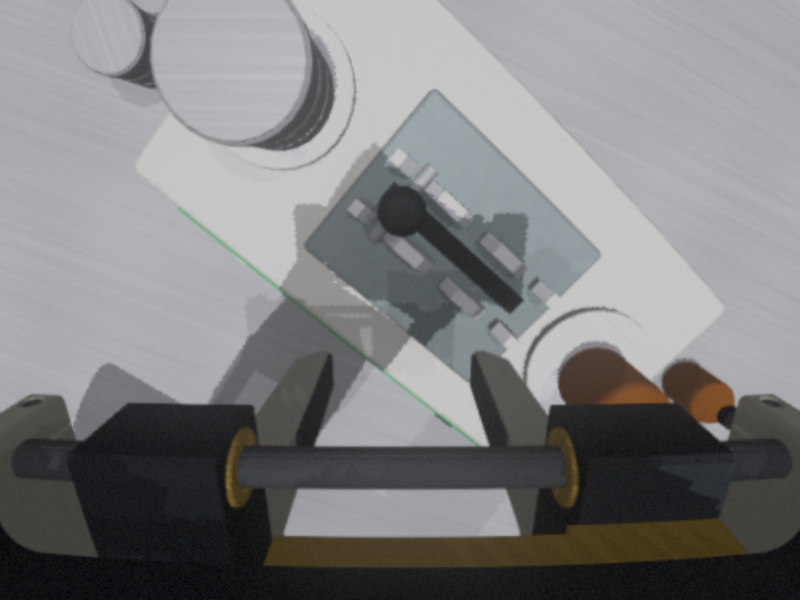

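View pics/s2.png

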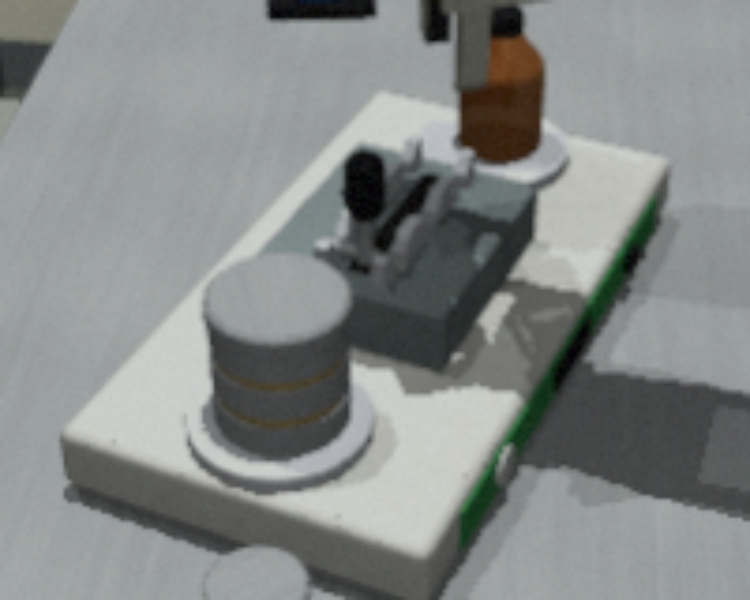

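The wrist view shows the knob at (401,210), over the notch at the sieves' end. In the side crop the knob is at (364,187), and the sieves and bottle are still standing. I'll check its height next.

Run:
```python
from h import *
T=np.load("T.npy");S=1.5625
w=ray("wrist",np.array((401,209))/S,T)
top=ray("side",(150+366/3.75,130+157/3.75)); mid=ray("side",(150+364/3.75,130+187/3.75))
print(tri(w,top),plane(w,196),plane(mid,173))
```

```text
(array([585.49617823, -46.32419632, 190.91019356]), np.float64(4.121991472422266)) [587.90267774 -45.84961534 196.        ] [583.98387475 -37.30212878 173.        ]
```

```bash
python3 -c "from rig import sign_off;print(sign_off())"
```

```text
the job is handed in; nothing more can be done
None
```

The job is handed in: the lever is let go and down in the end notch on the sieves' side, it never went towards the bottle's side, and the last pictures show the sieves and bottle still standing on their plates.

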